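# Put the coffee jar back in its block and screw its lid down snug

## Task

A spice jar has been left in the pocket of the wooden jar block where the loose square coffee jar belongs: take it out and stand it upright on the free worktop. Then lower the coffee jar gently, upright since its lid is only started, fully down into that pocket, which keeps it from turning, and screw its lid down clockwise (seen from above) until it bites on its rubber seal and is snug: about fifteen degrees more after the bite is right, and thirty-four would crush the seal. Leave the two closed jars in the block and the tin, salt shaker and spirit measure where they stand.

Things in the scene. Friction and masses are not known exactly. Their poses are not given: they have to be found in the camera images.
- jar: coffee jar: square clear glass jar with dark contents, loose on the worktop among tin, salt shaker and spirit measure (the four swap places). Body 60 x 60 mm, straight from 6 to 92 mm height (foot below tapers to 54 mm), 0.3 to 0.6 kg; above it a round neck and the lid. Origin: centre of its underside, z up, x and y square to its sides; all four ways round are alike
- lid_top (a point): centre of the top of the coffee jar's lid: ribbed round steel screw lid, 54 mm across, 24 mm high; top 122 mm above the jar's underside when down on its seal, 0.8 mm higher per rad unscrewed. Grip it from above across its side at any yaw; keep the fingertips above the jar's shoulder, 92 mm above its underside (6 mm below a closed lid's lower edge)
- lid (a joint): how far the coffee jar's lid is still unscrewed, rad: 0 = bearing on its seal. Starts between 1.3 and 2.9, falls as the lid turns clockwise seen from above, takes about 0.06 N m; it does not come off. It is the lid's angle against the jar, which has about 0.1 rad of play in its pocket
- seal (a joint): how far the lid has been turned on since it first bore on the seal, rad: 0 at the start. Turning on takes about 0.5 N m at the bite and 1.8 N m per rad more; with the wrist at rest, still gripping, some 1.8 N m per rad is felt. Let go, it stays (past 0.28 it springs back to about 0.28). Snug is 0.08 to 0.6; beyond 0.6 the seal is crushed
- jar_block: oak block 100 mm (its x) by 300 mm (its y), 42 mm high, fixed to the worktop, with three square pockets 66 x 66 mm, 30 mm deep, in a row along its y, 92 mm apart. Origin: centre of its underside, z up
- pocket0 (a point): middle of the floor of the pocket at the block's -y end, 12 mm above the worktop
- pocket1 (a point): middle of the floor of the block's middle pocket, 12 mm above the worktop
- pocket2 (a point): middle of the floor of the pocket at the block's +y end, 12 mm above the worktop
- spice: spice jar with yellow cap, 42 x 42 x 96 mm (cap 41 mm round, the top 20 mm), 0.11 kg, standing upright in one of the three pockets. Origin: centre of its underside, z up
- jar_b: closed square jar of the same make and size as the coffee jar (122 mm high, lid 54 mm), loose in another pocket; leave it. Origin: centre of its underside
- jar_c: a second closed square jar of that make, loose in the third pocket; leave it. Origin: centre of its underside
- tin: food tin, 57 mm across, 72 mm high, bystander. Origin: centre of its underside
- salt: salt shaker, 44 mm across, 90 mm high, bystander. Origin: centre of its underside
- measure: double-cone spirit measure, 49 mm across, 82 mm high, bystander. Origin: centre of its underside. All else on the worktop is fixed, at x > 0.63, under a wall cabinet (x > 0.58 with its handles, z > 0.47: keep the arm off it); from x = 0.36 to 0.60, y = -0.45 to 0.45 the worktop holds only the things listed

How it is judged:
On the way, in this order (a step that is already met when the one before it is completed fails the run):
1. the spice jar stands upright on the worktop, out of the block (height (world z) of spice between -0.006 and 0.006 m and angle between spice's own z axis and vertical below 0.08 rad), for 0.2 s.
2. the coffee jar stands fully down in a pocket of the block ((horizontal distance between jar and pocket0 below 0.006 m or horizontal distance between jar and pocket1 below 0.006 m or horizontal distance between jar and pocket2 below 0.006 m) and height (world z) of jar between 0.008 and 0.017 m and angle between jar's own z axis and vertical below 0.06 rad), for 0.2 s.
3. its lid is down on the seal and snug (value of joint lid below 0.05 rad and value of joint seal between 0.08 and 0.6 rad), for 0.2 s.
At the end, for the whole second after the job is handed in: coffee jar upright (0.06 rad) in a pocket, underside within 5 mm of its floor, centred within 6 mm; joint lid under 0.05, joint seal 0.08 to 0.6; spice jar upright (0.08 rad) on the worktop (within 6 mm of its height); both at rest (all of step 1 and all of step 2 and all of step 3 and linear speed of each of jar, spice below 0.02 m/s); the robot touches nothing.
It fails at once if the lid is overtightened: the seal is turned past 0.6 rad (value of joint seal above 0.6 rad).
It fails at once if the coffee jar is tilted by more than 0.5 rad with its lid loose (angle between jar's own z axis and vertical above 0.5 rad).
It fails at once if the coffee jar is dropped into a pocket (it moves there faster than 0.45 m/s) instead of being lowered ((horizontal distance between jar and pocket0 below 0.02 m or horizontal distance between jar and pocket1 below 0.02 m or horizontal distance between jar and pocket2 below 0.02 m) and height (world z) of jar below 0.04 m and linear speed of jar above 0.45 m/s).
It fails at once if a closed jar in the block is lifted or pushed by more than 20 mm (distance of any of jar_b, jar_c from where it was at the start of the episode above 0.02 m).
It fails at once if the tin, salt shaker or spirit measure is pushed by more than 40 mm or tipped by more than 0.4 rad (distance of any of tin, salt, measure from where it was at the start of the episode above 0.04 m or angle between any of tin, salt, measure's own z axis and vertical above 0.4 rad).
It also fails if it takes over 72 s, if anything falls off the work surface, if the arm or the gripper's body presses on something with over 40 N, if the wrist force passes 120 N, or if a joint passes its speed limit or range.

## Robot

A 6-joint arm with a two-finger parallel gripper is mounted at the origin on a cart in front of the work surface, level with it; the furniture and walls round the work are solid. World frame = base frame: x ahead of the robot, y to its left, z up, the work surface at z = 0. Lengths are in m, angles in rad, forces in N, time in s.
With the tool pointing down it reaches from about 0.25 to 0.725 m from the base axis. Payload 4 kg.
Tool frame: the origin (TCP) lies on the centre line of the jaws, within the pads' length; the fingertips stand 17 mm ahead of it and the grasp point (between the pads) lies 2 mm behind it; z points along the fingers, y is the line along which they close (so a half turn about z gives the same grasp; the last joint's range is limited). The gripper opens to 85 mm and grips with 20 to 120 N. Pads are 22 mm wide; open, the fingers measure 114 mm over their backs; the gripper's body (76 mm by 85 mm) begins 54 mm behind the grasp point. The pads swing forward as they close: fully open they stand 13 mm farther back than shut.
Start: joints at [-1.203, 0.241, 0.005, 1.335, 0, 1.571], TCP at [0.18, -0.467, 0.248] pointing down, gripper open.
Joint ranges: [-2.72, 2.72], [-1.05, 1.87], [-1.09, 1.28], [-1.99, 2.15], [-1.42, 1.44], [-3.14, 3.14]. Speed limits (rad/s): [2.79, 2.79, 3.14, 3.14, 3.14, 3.14].

## Interface

Orientations are given as a unit quaternion [x, y, z, w].
In Python, from workcell import get_obs, imaging, order gives the robot as it stands.
- The arm moves only by the tool apply_moves, never from a script. Its argument "targets" is a list that holds one entry, the list of rows, each a list of 5 numbers: the shift along the world's x, y, z in units of 40 mm (1.0 is 40 mm), then the turn about the world's z in degrees, then the gripper command: -1 is shut, 1 is fully open, values between are in proportion. In form: [[[dx, dy, dz, turn, fingers], ...]]. A call has 1 to 8 rows; each row shifts and turns the commanded pose from where the row before left it; what a row does not reach is not made up. A row lasts 1/12 s, in which the tool goes at most 41.7 mm and 7.16 degrees, less where a joint would pass 70% of its speed; a pose out of reach is approached as far as the arm can. A call is refused whole if a number of a shift passes 1 or a number of a turn 7.16, either way. A call with a gripper value outside its range is refused whole. The fingers move at their own pace and stop on an object; the grip force is fixed at half the most. Time passes only in rows, so rows that do not move let the fingers close. It gives the time, the measured TCP pose, the force, the opening and the grip force at its end, in the units of the state.
- get_obs(): the state, without advancing time (a new reading comes with each control period).
- imaging.camera(name): name is "side" or "top" or "wrist"; returns (picture, depth): 420x560x3 uint8, blue, green, red; 420x560 float32, m along the optical axis (not along the pixel's ray), 0 where there is no reading.
- imaging.get_calibration(name): a dict with "camera_matrix" (3x3 intrinsics, pixels), "eye" and "rotation" of the camera in the world; the wrist camera has in their place "hand_eye" (4x4, takes a point from camera to tool coordinates, whose origin is the TCP and whose axes are the flange's). Camera axes: x right, y down, z forward; pixel columns grow to the right and rows downward; lengths in m; the calibration is good to about 2 mm. The wrist camera is an equidistant fisheye: a pixel r from the principal point sees the ray r / f radians off the axis. A picture is of the moment at which its call begins: read the wrist's pose just before it. get_calibration takes no time and is no camera call.
- order.job_done(): hands the job in; it is judged then, once.
The state is a dict: "clock": time; "joint_pos": joint angles; "joint_vel": joint speeds; "tau": joint torques, N m; "eef_pos": TCP position; "tool_rot": TCP orientation; "ft_force": force on the tool from outside, world axes, zero at the start; "ft_torque": the same for the moment, N m; "grip_width": finger opening in m; "grasp_force": force on a finger pad.
Only numpy, scipy, OpenCV 4.12 (cv2) and the standard library are available. Lean on these libraries where they do the work, as an engineer would, in place of code of your own. Each camera call takes 0.05 s, during which the arm holds its last target. There are 200 camera calls.

## Working session

There is one attempt and no reset: what is moved stays moved. The work goes in short steps, Python scripts to look and compute and a tool call to move; the robot and the scene stay as the last step left them, time stands still between calls to the robot, and variables do not carry over. Pictures are saved under pics/ and viewed, at most 10 in all, crops included, and the job is handed in when it is done.

Besides the shell and the picture viewer there is one more tool, called after "Call:" as a command line: name --argument value ..., lists and objects as JSON in quotes. apply_moves: Moves the arm, as the interface text tells. Its arguments: {"type":"object","properties":{"targets":{"type":"array","items":{"type":"array","items":{"type":"array","items":{"type":"number"}}}}},"required":["targets"]}

```bash
ls; mkdir -p pics
python3 - <<'E'
from workcell import get_obs, imaging
import cv2,numpy as np
print(get_obs())
for n in ("top","side"):
    p,d=imaging.camera(n); c=imaging.get_calibration(n); print(n,c)
    cv2.imwrite(f"pics/{n}0.png",p); np.savez(f"{n}0.npz",p=p,d=d,**c)
print(imaging.get_calibration("wrist"))
a=cv2.imread("pics/top0.png")
E
```

```text
pics
{'clock': 0.0, 'joint_pos': array([-1.20298829e+00,  2.41427173e-01,  3.71770368e-03,  1.33518736e+00,
       -6.95101588e-05,  1.57080425e+00]), 'joint_vel': array([-0.00045401,  0.00125689, -0.00155769,  0.0006297 , -0.00030487,
       -0.00054665]), 'tau': array([-6.36701043e-04, -3.72318506e+01,  2.52407330e+01,  1.68482558e-02,
       -1.02596548e-04,  5.37773943e-06]), 'eef_pos': array([ 0.17955296, -0.46601087,  0.24740334]), 'tool_rot': array([ 9.83137438e-01,  1.82865182e-01, -2.26231903e-04, -1.02618620e-03]), 'ft_force': array([-0.49369334, -0.31960493,  0.04485523]), 'ft_torque': array([-0.03421922,  0.00949291,  0.01890903]), 'grasp_force': 0.0, 'grip_width': 0.08535935746092257}
top {'camera_matrix': array([[397.64245041,   0.        , 277.43572289],
       [  0.        , 397.64245041, 201.58294753],
       [  0.        ,   0.        ,   1.        ]]), 'eye': array([0.36035017, 0.00109732, 1.00344345]), 'rotation': array([ 0.71528544, -0.6948822 ,  0.06232561, -0.04026135])}
side {'camera_matrix': array([[463.20756976,   0.        , 280.8871202 ],
       [  0.        , 463.20756976, 211.91217809],
       [  0.        ,   0.        ,   1.        ]]), 'eye': array([-0.51630947,  0.64785695,  0.76707123]), 'rotation': array([-0.41222746,  0.7554835 , -0.44921582,  0.23982983])}
{'camera_matrix': array([[325.1922621 ,   0.        , 279.67358664],
       [  0.        , 325.1922621 , 211.84189373],
       [  0.        ,   0.        ,   1.        ]]), 'hand_eye': array([[ 9.12514743e-04, -9.65956153e-01, -2.58704228e-01,
         6.50886848e-02],
       [ 9.99998795e-01,  5.56514564e-04,  1.44931909e-03,
         1.21298925e-03],
       [-1.25600602e-03, -2.58705239e-01,  9.65955497e-01,
        -1.25430030e-01],
       [ 0.00000000e+00,  0.00000000e+00,  0.00000000e+00,
         1.00000000e+00]])}
```

View pics/top0.png

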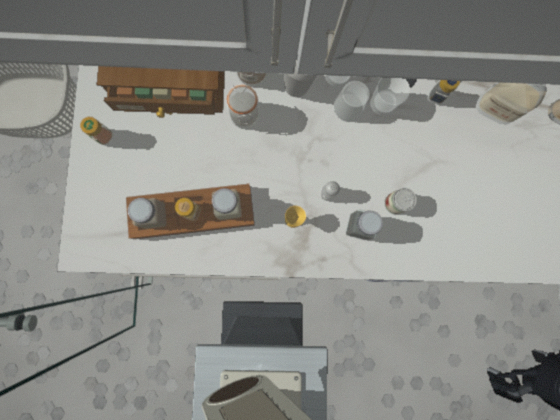

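View pics/side0.png

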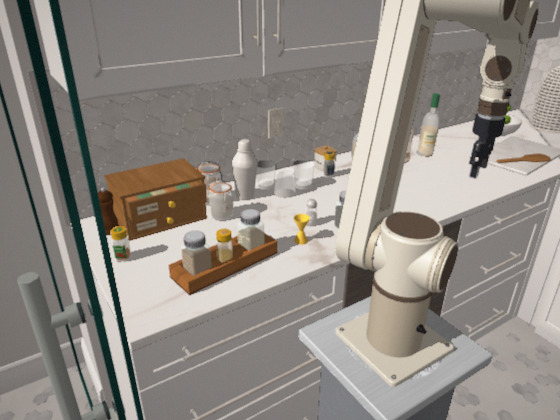

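The top view shows the block around (190,212) with the spice jar (yellow cap, 185,208) in the middle pocket and closed jars at (142,210) and (226,203). The coffee jar is at (368,223), the measure at (295,215), the salt shaker at (331,190) and the tin at (401,201).

```bash
cat > h.py <<'E'
import numpy as np,cv2
from scipy.spatial.transform import Rotation as R
def cloud(f):
    z=np.load(f); d=z['d']; K=z['camera_matrix']
    v,u=np.mgrid[:d.shape[0],:d.shape[1]]
    P=np.stack([(u-K[0,2])/K[0,0]*d,(v-K[1,2])/K[1,1]*d,d],-1)
    W=P@R.from_quat(z['rotation']).as_matrix().T+z['eye']
    W[d==0]=np.nan
    return W,z['p']
E
python3 - <<'E'
from h import *
W,p=cloud('top0.npz')
t=W[240:265,250:450].reshape(-1,3); print('table z',np.nanmedian(t[:,2]))
for n,(u,v) in dict(jarA=(142,210),spice=(185,208),jarB=(226,203),measure=(295,215),salt=(331,189),tin=(403,200),jar=(370,222)).items():
    w=W[v-22:v+23,u-22:u+23].reshape(-1,3); 
    zt=np.nanpercentile(W[v-6:v+7,u-6:u+7,2],90)
    m=(w[:,2]>zt-.012)
    q=w[m]; r=cv2.minAreaRect((q[:,:2]*1000).astype(np.float32))
    print(n,'z',zt.round(4),'med',np.median(q[:,:2],0).round(4),'rect',np.round(r[0],1),np.round(r[1],1),round(r[2],1))
# block top
b=W[175:245,115:265].reshape(-1,3); q=b[(b[:,2]>.036)&(b[:,2]<.047)]
r=cv2.minAreaRect((q[:,:2]*1000).astype(np.float32));print('block',r,len(q))
c=W[195:250,335:395].reshape(-1,3)
for lo,hi in((.02,.06),(.06,.095),(.085,.1)):
    q=c[(c[:,2]>lo)&(c[:,2]<hi)]; print(lo,hi,len(q),cv2.minAreaRect((q[:,:2]*1000).astype(np.float32)))
cv2.imwrite('pics/crop.png',cv2.resize(p[165:250,110:430],None,fx=2.5,fy=2.5,interpolation=cv2.INTER_CUBIC))
E
```

```text
table z -0.0006339022407537698
jarA z 0.1368 med [0.4602 0.2737] rect [460.6 274.5] [52.4 53.3] 60.5
spice z 0.1105 med [0.474  0.1847] rect [474.2 185.6] [39.7 39.8] 44.8
jarB z 0.1367 med [0.4874 0.0932] rect [488.6  93.6] [54.  52.9] 5.8
measure z 0.0699 med [ 0.467  -0.0698] rect [465.4 -67.9] [47.4 47.2] 1.7
salt z 0.0883 med [ 0.5314 -0.1554] rect [ 534.  -155.9] [32.1 31.1] 0.1
tin z 0.0702 med [ 0.5123 -0.3298] rect [ 500.1 -301.7] [ 56.4 119.7] 24.2
jar z 0.1261 med [ 0.4491 -0.233 ] rect [ 449.7 -233.6] [52.9 52.4] 60.9
block ((474.3418884277344, 185.85943603515625), (100.65863800048828, 301.3359680175781), 8.28239917755127) 2602
0.02 0.06 201 ((470.76275634765625, -245.338623046875), (110.123291015625, 153.24380493164062), 3.060142755508423)
0.06 0.095 282 ((477.01495361328125, -251.68572998046875), (70.4812240600586, 134.750244140625), 57.06819534301758)
0.085 0.1 159 ((448.93182373046875, -233.95651245117188), (58.87657165527344, 58.61464309692383), 75.77239227294922)
```

View pics/crop.png

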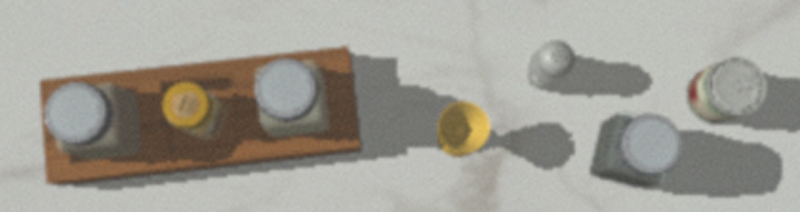

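The spice jar is in pocket1, at the block centre (0.474, 0.186), block yaw about 8.3°. I'm moving above it with the fingers closing along the block's x.

Call:
apply_moves --targets '[[[0.408, 0.905, 0, 4.29, 1], [0.408, 0.905, 0, 4.29, 1], [0.408, 0.905, 0, 4.29, 1], [0.408, 0.905, 0, 4.29, 1], [0.408, 0.905, 0, 4.29, 1], [0.408, 0.905, 0, 4.29, 1], [0.408, 0.905, 0, 4.29, 1], [0.408, 0.905, 0, 4.29, 1]]]'

```text
clock: 0.77
eef_pos: [0.3103, -0.1751, 0.2481]
tool_rot: [0.885, 0.466, -0.0, -0.0]
ft_force: [1.3, -0.9, -0.3]
grip_width: 0.0853
grasp_force: 0.0
```

Call:
apply_moves --targets '[[[0.408, 0.905, 0, 4.29, 1], [0.408, 0.905, 0, 4.29, 1], [0.408, 0.905, 0, 4.29, 1], [0.408, 0.905, 0, 4.29, 1], [0.408, 0.905, 0, 4.29, 1], [0.408, 0.905, 0, 4.29, 1], [0.408, 0.905, 0, 4.29, 1], [0.408, 0.905, 0, 4.29, 1]]]'

```text
clock: 1.43
eef_pos: [0.441, 0.1147, 0.248]
tool_rot: [0.707, 0.707, -0.0, -0.0]
ft_force: [0.5, -0.0, 0.5]
grip_width: 0.0854
grasp_force: 0.0
```

Call:
apply_moves --targets '[[[0.408, 0.905, 0, 4.29, 1], [0.408, 0.905, 0, 4.29, 1], [0, 0, 0, 0, 1], [0, 0, 0, 0, 1]]]'

```text
clock: 1.77
eef_pos: [0.4734, 0.1867, 0.2469]
tool_rot: [0.653, 0.757, -0.001, -0.001]
ft_force: [-0.9, -1.0, -0.5]
grip_width: 0.0853
grasp_force: 0.0
```

```bash
cat >> h.py <<'E'
def wrist(name):
    "take wrist + return world cloud of depth, picture"
    from workcell import get_obs, imaging
    o=get_obs(); p,d=imaging.camera("wrist"); c=imaging.get_calibration("wrist"); K=c['camera_matrix']
    v,u=np.mgrid[:d.shape[0],:d.shape[1]]
    a=(u-K[0,2])/K[0,0]; b=(v-K[1,2])/K[1,1]; th=np.hypot(a,b)+1e-9; s=np.tan(th)/th
    P=np.stack([a*s*d,b*s*d,d],-1); H=c['hand_eye']; Rt=R.from_quat(o['tool_rot']).as_matrix()
    W=(P@H[:3,:3].T+H[:3,3])@Rt.T+o['eef_pos']; W[(d==0)|(th>1.3)]=np.nan
    cv2.imwrite(f'pics/{name}.png',p); np.savez(f'{name}.npz',W=W,p=p)
    return W,p,o
def yaw(o): 
    m=R.from_quat(o['tool_rot']).as_matrix(); return np.degrees(np.arctan2(m[1,0],m[0,0]))
def rect(W,zlo,zhi,c,r):
    q=W.reshape(-1,3); q=q[np.isfinite(q).all(1)]
    q=q[(q[:,2]>zlo)&(q[:,2]<zhi)&(np.hypot(q[:,0]-c[0],q[:,1]-c[1])<r)]
    return len(q),np.round(np.median(q,0),4),cv2.minAreaRect((q[:,:2]*1000).astype(np.float32)) if len(q) else None
E
python3 - <<'E'
from h import *
W,p,o=wrist('w1'); print(o['clock'],o['eef_pos'],yaw(o),o['joint_pos'],o['ft_force'])
print('spice',rect(W,.103,.115,(.474,.186),.04))
print('A',rect(W,.128,.14,(.46,.274),.05)); print('B',rect(W,.128,.14,(.488,.094),.05))
print('block',rect(W,.036,.046,(.474,.186),.25))
E
```

```text
1.7667 [0.47342238 0.18665579 0.24693655] 98.46594082493202 [ 3.75644480e-01  2.60724745e-01  2.79773332e-02  1.34053565e+00
 -1.56889141e-04  1.79868331e+00] [-0.8799535  -1.03302186 -0.47197953]
spice (1813, array([0.473 , 0.1856, 0.1082]), ((473.3372802734375, 184.6243133544922), (39.74509048461914, 40.63220977783203), 9.715841293334961))
A (4145, array([0.4599, 0.2734, 0.1342]), ((459.8022766113281, 273.4391174316406), (54.79363250732422, 53.17043685913086), 8.553919792175293))
B (2611, array([0.4866, 0.0961, 0.1343]), ((487.23712158203125, 93.07781219482422), (53.947383880615234, 53.91820526123047), 27.25437355041504))
block (12176, array([0.4692, 0.2143, 0.0418]), ((571.439208984375, 197.5517578125), (299.6572265625, 300.57080078125), 8.270987510681152))
```

View pics/w1.png

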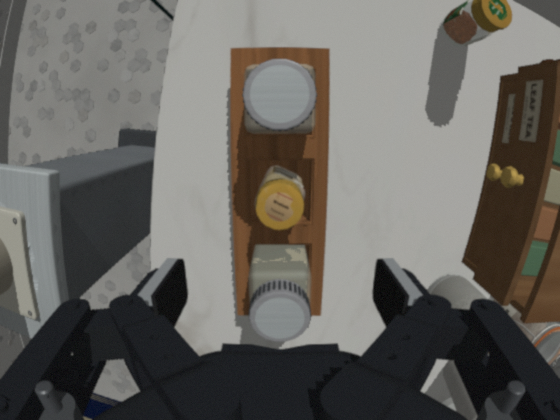

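The wrist view shows the spice jar (280,195) in the middle pocket, apparently yawed against the block. I'll measure that yaw.

Run:
```python
from h import *
z=np.load('w1.npz'); W=z['W'];p=z['p']
for lo,hi in((.083,.092),(.05,.08)):
    q=W.reshape(-1,3); q=q[np.isfinite(q).all(1)]
    q=q[(q[:,2]>lo)&(q[:,2]<hi)&(np.hypot(q[:,0]-.4735,q[:,1]-.185)<.035)]
    d=(q[:,:2]-[.4735,.185])*1000; a=np.degrees(np.arctan2(d[:,1],d[:,0]))
    print(lo,len(q))
    for b in range(-180,180,10):
        m=(a>=b)&(a<b+10)
        if m.sum()>4: print(b+5,m.sum(),np.median(np.hypot(*d[m].T)).round(1),np.percentile(np.hypot(*d[m].T),95).round(1))
cv2.imwrite('pics/w1c.png',cv2.resize(p[140:260,220:340],None,fx=4,fy=4,interpolation=cv2.INTER_CUBIC))
```

```text
0.083 43
115 7 20.3 21.1
125 6 20.7 21.1
0.05 226
15 5 22.5 22.7
25 5 23.1 23.5
35 16 23.1 24.0
45 17 22.5 23.2
55 17 21.2 22.0
65 17 20.0 21.0
75 17 19.9 20.5
85 18 20.1 20.5
95 15 21.0 21.6
105 24 22.0 22.8
115 22 22.8 23.4
125 14 22.6 22.9
135 15 22.4 23.1
145 5 21.5 22.0
```

View pics/w1c.png

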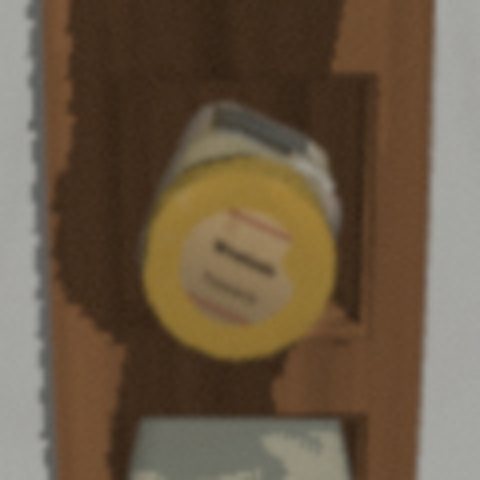

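The crop shows the jar yawed about -23° against the block, so its side normals lie at about 75° and -15° in the world. I'm aligning the fingers with those sides, then lowering and gripping.

Call:
apply_moves --targets '[[[0, -0.04, -0.4, -4.7, 1], [0, 0, -0.8, -4.7, 1], [0, 0, -0.9, -4.7, 1], [0, 0, -0.9, -4.7, 1], [0, 0, -0.7, -4.7, 1], [0, 0, -0.45, 0, 1], [0, 0, 0, 0, 1], [0, 0, 0, 0, -0.4]]]'

```text
clock: 2.48
eef_pos: [0.4724, 0.1818, 0.0821]
tool_rot: [0.795, 0.607, -0.001, -0.0]
ft_force: [0.9, 0.1, 0.2]
grip_width: 0.0754
grasp_force: 0.0
```

Call:
apply_moves --targets '[[[0, 0, 0, 0, -1], [0, 0, 0, 0, -1], [0, 0, 0, 0, -1], [0, 0, 0, 0, -1], [0, 0, 0, 0, -1], [0, 0, 0, 0, -1]]]'

```text
clock: 2.98
eef_pos: [0.4744, 0.1838, 0.0844]
tool_rot: [0.794, 0.607, 0.001, 0.0]
ft_force: [-1.8, -0.3, 6.1]
grip_width: 0.0402
grasp_force: 59.3
```

Gripped. Lifting over the jar lids and carrying it to (0.395, -0.01).

Call:
apply_moves --targets '[[[0, 0, 0.5, 0, -1], [0, 0, 1, 0, -1], [0, 0, 1, 0, -1], [0, 0, 1, 0, -1], [-0.3, -0.7, 0.1, 0, -1], [-0.39, -0.9, 0, 0, -1], [-0.39, -0.9, 0, 0, -1], [-0.39, -0.9, 0, 0, -1]]]'

```text
clock: 3.65
eef_pos: [0.4143, 0.0465, 0.2276]
tool_rot: [0.794, 0.608, 0.001, 0.001]
ft_force: [0.5, -1.7, -1.0]
grip_width: 0.0402
grasp_force: 60.4
```

Call:
apply_moves --targets '[[[-0.39, -0.9, 0, 0, -1], [-0.12, -0.55, 0, 0, -1], [0, 0, -0.8, 0, -1], [0, 0, -1, 0, -1], [0, 0, -0.9, 0, -1], [0, 0, -0.5, 0, -1], [0, 0, 0, 0, -1], [0, 0, 0, 0, -1]]]'

```text
clock: 4.32
eef_pos: [0.3939, -0.0106, 0.0985]
tool_rot: [0.794, 0.607, -0.001, -0.0]
ft_force: [0.7, -0.1, -0.4]
grip_width: 0.0404
grasp_force: 60.4
```

Run:
```python
from h import *
from workcell import get_obs
o=get_obs();print(o['clock'],o['eef_pos'],yaw(o),o['ft_force'],o['grip_width'])
```

```text
4.3167 [ 0.39389934 -0.01056083  0.09852768] 74.79400335057167 [ 0.74190707 -0.08816841 -0.3771048 ] 0.04041821794633468
```

Call:
apply_moves --targets '[[[0, 0, -0.3, 0, -1], [0, 0, -0.2, 0, -1], [0, 0, -0.08, 0, -1], [0, 0, -0.05, 0, -1], [0, 0, 0, 0, -1], [0, 0, 0, 0, -1]]]'

```text
clock: 4.82
eef_pos: [0.3948, -0.0105, 0.0737]
tool_rot: [0.794, 0.607, 0.0, 0.0]
ft_force: [0.2, 0.9, -1.0]
grip_width: 0.0401
grasp_force: 60.4
```

Call:
apply_moves --targets '[[[0, 0, -0.025, 0, -1], [0, 0, 0, 0, -1], [0, 0, -0.025, 0, -1], [0, 0, 0, 0, -1]]]'

```text
clock: 5.15
eef_pos: [0.3949, -0.0105, 0.0724]
tool_rot: [0.794, 0.607, 0.001, 0.0]
ft_force: [-3.3, 1.3, 9.8]
grip_width: 0.0404
grasp_force: 61.4
```

It has made contact with the worktop. Releasing and rising.

Call:
apply_moves --targets '[[[0, 0, 0.02, 0, -0.2], [0, 0, 0, 0, 0.5], [0, 0, 0, 0, 1], [0, 0, 0, 0, 1], [0, 0, 0.3, 0, 1], [0, 0, 1, 0, 1], [0, 0, 1, 0, 1], [0, 0, 1, 0, 1]]]'

```text
clock: 5.82
eef_pos: [0.3934, -0.0105, 0.2049]
tool_rot: [0.794, 0.607, -0.001, -0.001]
ft_force: [0.6, -0.1, -0.6]
grip_width: 0.0854
grasp_force: 0.0
```

Call:
apply_moves --targets '[[[0.23, -0.93, 0.2, 0.17, 1], [0.23, -0.93, 0.3, 0.17, 1], [0.23, -0.93, 0.3, 0.17, 1], [0.23, -0.93, 0.2, 0.17, 1], [0.23, -0.93, 0, 0.17, 1], [0.23, -0.93, 0, 0.17, 1], [0, 0, 0, 0, 1], [0, 0, 0, 0, 1]]]'

```text
clock: 6.48
eef_pos: [0.4493, -0.2354, 0.2429]
tool_rot: [0.79, 0.613, -0.0, -0.001]
ft_force: [-0.5, 0.3, -0.3]
grip_width: 0.0855
grasp_force: 0.0
```

Run:
```python
from h import *
W,p,o=wrist('w2'); print(o['clock'],o['eef_pos'],yaw(o))
c=(.4497,-.2336)
print('lid',rect(W,.115,.135,c,.045)); print('shoulder',rect(W,.086,.096,c,.05)); print('body',rect(W,.02,.086,c,.05))
print('spice',rect(W,.09,.11,(.395,-.01),.04))
for n,c in dict(tin=(.505,-.31),salt=(.534,-.156),meas=(.466,-.068)).items(): print(n,rect(W,.05,.1,c,.05))
q=W.reshape(-1,3); c=(.4497,-.2336);q=q[np.isfinite(q).all(1)]
q=q[(q[:,2]>.03)&(q[:,2]<.085)&(np.hypot(q[:,0]-c[0],q[:,1]-c[1])<.05)]
d=(q[:,:2]-c)*1000; a=np.degrees(np.arctan2(d[:,1],d[:,0]))
for b in range(-180,180,10):
    m=(a>=b)&(a<b+10)
    if m.sum()>8: print(b+5,m.sum(),np.median(np.hypot(*d[m].T)).round(1))
```

```text
6.4833 [ 0.44934579 -0.23540405  0.24287703] 75.6073408447133
lid (3662, array([ 0.4489, -0.2345,  0.1243]), ((448.521484375, -235.96420288085938), (53.62026596069336, 54.54124450683594), 74.51770782470703))
shoulder (733, array([ 0.456 , -0.2135,  0.09  ]), ((448.4169616699219, -235.5107421875), (56.11263656616211, 58.748748779296875), 76.97797393798828))
body (516, array([ 0.4552, -0.2085,  0.0653]), ((448.6120300292969, -233.82369995117188), (54.09730529785156, 59.79998016357422), 76.45269775390625))
spice (98, array([ 0.3877, -0.0294,  0.0944]), ((386.785400390625, -27.97730255126953), (4.8872904777526855, 24.085338592529297), 68.34662628173828))
tin (2063, array([ 0.5073, -0.3249,  0.0686]), ((507.8506164550781, -329.99981689453125), (57.14634323120117, 48.32549285888672), 60.000919342041016))
salt (1314, array([ 0.5273, -0.1589,  0.0845]), ((530.6072998046875, -158.4385986328125), (34.70451736450195, 35.03530502319336), 64.26251220703125))
meas (1854, array([ 0.4613, -0.0639,  0.0713]), ((462.0141296386719, -71.11275482177734), (45.643646240234375, 48.64898681640625), 64.83283996582031))
25 11 35.8
35 39 34.2
45 47 31.1
55 42 28.3
65 38 26.8
75 28 26.3
85 34 26.6
95 39 27.7
105 46 29.9
115 46 33.6
125 25 36.4
```

View pics/w2.png

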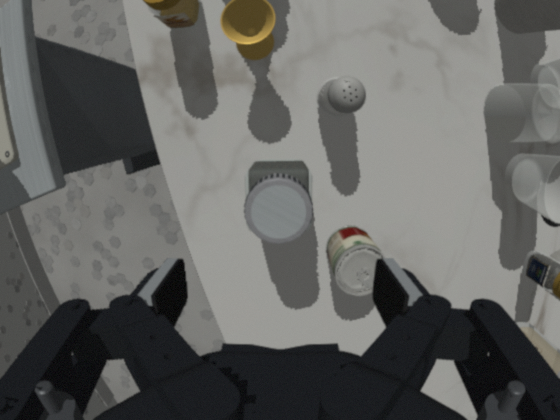

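The wrist view shows the coffee jar at (279,205), square to the fingers, with tin (357,260), salt (345,95) and measure (248,30) clear of the finger paths. Descending onto its body.

Call:
apply_moves --targets '[[[0, 0, -0.5, 0.8, 1], [0, 0, -0.9, 0, 1], [0, 0, -0.9, 0, 1], [0, 0, -0.8, 0, 1], [0, 0, -0.5, 0, 1], [0, 0, -0.35, 0, 1], [0, 0, 0, 0, 1], [0, 0, 0, 0, 1]]]'

```text
clock: 7.2
eef_pos: [0.4488, -0.2321, 0.0856]
tool_rot: [0.784, 0.621, -0.0, -0.001]
ft_force: [-0.1, 0.2, 0.1]
grip_width: 0.0855
grasp_force: 0.0
```

Call:
apply_moves --targets '[[[0, 0, 0, 0, 0.4], [0, 0, 0, 0, 0.2], [0, 0, 0, 0, -1], [0, 0, 0, 0, -1], [0, 0, 0, 0, -1], [0, 0, 0, 0, -1]]]'

```text
clock: 7.7
eef_pos: [0.4501, -0.2338, 0.0879]
tool_rot: [0.785, 0.62, 0.001, 0.001]
ft_force: [-2.9, 1.2, 5.4]
grip_width: 0.0587
grasp_force: 64.2
```

The grip is a little high (TCP 88 mm), so I'm regripping about 7 mm lower.

Call:
apply_moves --targets '[[[0, 0, 0, 0, 0.6], [0, 0, 0, 0, 0.6], [0, 0, -0.15, 0, 0.6], [0, 0, -0.03, 0, 0.6], [0, 0, 0, 0, -1], [0, 0, 0, 0, -1], [0, 0, 0, 0, -1], [0, 0, 0, 0, -1]]]'

```text
clock: 8.37
eef_pos: [0.4488, -0.2336, 0.0785]
tool_rot: [0.785, 0.62, -0.0, -0.001]
ft_force: [-3.4, -0.1, 1.6]
grip_width: 0.059
grasp_force: 63.4
```

Call:
apply_moves --targets '[[[0, 0, 0.05, 0, -1], [0, 0, 0.2, 0, -1], [0, 0, 0.5, 0, -1], [0, 0, 0.5, 0, -1], [0, 0, 0, 0, -1]]]'

```text
clock: 8.78
eef_pos: [0.4521, -0.235, 0.1323]
tool_rot: [0.785, 0.62, 0.002, 0.003]
ft_force: [1.5, -1.8, -5.1]
grip_width: 0.0589
grasp_force: 63.8
```

Run:
```python
from h import *
from workcell import get_obs,imaging
o=get_obs();print(o['clock'],o['eef_pos'],yaw(o),o['ft_force'],o['grip_width'])
p,d=imaging.camera('top'); np.savez('top1.npz',p=p,d=d,**imaging.get_calibration('top'))
W,p=cloud('top1.npz'); print(rect(W,.06,.115,(.395,-.01),.04))
```

```text
8.7833 [ 0.45214742 -0.23496894  0.13234729] 76.62166785789924 [ 1.52583248 -1.84244979 -5.05469302] 0.05894442436205629
(293, array([ 0.3937, -0.0087,  0.0956]), ((394.7955627441406, -8.615169525146484), (40.61936950683594, 40.74688720703125), 71.28131866455078))
```

Call:
apply_moves --targets '[[[0, 0, 0.4, 0, -1], [0, 0, 0.7, 0, -1], [0, 0, 0.8, 0, -1], [0, 0, 0.8, 0, -1], [0.02, 0.3, 0, 1, -1], [0.05, 0.7, 0, 2, -1], [0.05, 0.8, 0, 2, -1], [0.05, 0.9, 0, 2, -1]]]'

```text
clock: 9.5
eef_pos: [0.4555, -0.1248, 0.2344]
tool_rot: [0.745, 0.667, -0.001, -0.001]
ft_force: [0.8, 1.2, -5.3]
grip_width: 0.0591
grasp_force: 64.1
```

Call:
apply_moves --targets '[[[0.06, 0.9, 0, 2, -1], [0.06, 0.9, 0, 2, -1], [0.06, 0.9, 0, 2, -1], [0.06, 0.9, 0, 2, -1], [0.06, 0.9, 0, 2, -1], [0.06, 0.9, 0, 2, -1], [0.06, 0.9, 0, 1.8, -1], [0.04, 0.7, 0, 1, -1]]]'

```text
clock: 10.17
eef_pos: [0.4734, 0.1572, 0.2342]
tool_rot: [0.652, 0.758, -0.001, -0.001]
ft_force: [-0.2, -0.9, -5.0]
grip_width: 0.059
grasp_force: 64.1
```

Call:
apply_moves --targets '[[[0, 0.4, 0, 0, -1], [0, 0.1, 0, 0, -1], [0, 0, 0, 0, -1], [0, 0, 0, 0, -1]]]'

```text
clock: 10.5
eef_pos: [0.4738, 0.1738, 0.2351]
tool_rot: [0.653, 0.757, -0.001, -0.0]
ft_force: [0.1, 0.6, -4.7]
grip_width: 0.0591
grasp_force: 64.1
```

```bash
cat > blk.py <<'E'
from h import *
def block(W):
    th=np.radians(8.3); q=W.reshape(-1,3); q=q[np.isfinite(q).all(1)]
    ex=np.array([np.cos(th),np.sin(th)]); ey=np.array([-ex[1],ex[0]])
    d=q[:,:2]-[.4743,.1859]; a=d@ex; b=d@ey
    m=(abs(a)<.07)&(abs(b)<.17)&(q[:,2]>.037)&(q[:,2]<.046)
    a,b=a[m]*1000,b[m]*1000; out=[]
    pts=q[m,:2]*1000
    lo,hi=[],[]
    for s in range(-140,141,10):
        k=(b>=s)&(b<s+10)
        if k.sum()>15: lo.append((s+5,a[k].min())); hi.append((s+5,a[k].max()))
    print('minx',np.round([l[1] for l in lo],1)); print('maxx',np.round([l[1] for l in hi],1)); print('b',b.min(),b.max(),'n',m.sum())
E
python3 - <<'E'
from blk import *
block(np.load('w1.npz')['W'])
W,p,o=wrist('w3'); print(o['clock'],o['eef_pos'],yaw(o),R.from_quat(o['tool_rot']).as_matrix()[:,2],o['ft_force'])
block(W)
zl=o['eef_pos'][2]-.0785
print('lid',rect(W,zl+.116,zl+.132,o['eef_pos'],.05)); print('sh',rect(W,zl+.085,zl+.097,o['eef_pos'],.05));print('body',rect(W,zl+.01,zl+.084,o['eef_pos'],.05))
print('A',rect(W,.128,.14,(.46,.274),.05)); print('B',rect(W,.128,.14,(.488,.094),.05))
E
```

```text
minx [-51.1 -51.7 -51.3 -52.  -51.4 -51.  -51.5 -51.3 -50.8 -51.1 -51.  -50.6
 -51.3 -51.2 -50.9 -51.6 -51.3 -51.3 -52.  -51.8 -50.8 -51.7 -51.7 -51.8
 -51.7 -51.6 -51.8 -51.9 -51.9]
maxx [48.4 47.8 48.2 47.8 47.3 48.8 48.4 48.7 48.6 48.  48.7 48.4 47.9 48.6
 48.1 48.7 48.7 47.4 48.2 47.8 48.8 47.5 48.4 48.4 48.3 48.3 48.2 48.3
 48.3]
b -152.74948946774785 147.830905571241 n 12040
10.5 [0.47380406 0.17381352 0.23506762] 98.4464525977878 [-0.00268702 -0.0016199  -0.99999508] [ 0.11397038  0.56406024 -4.73495204]
minx [-50.9 -51.6 -51.4 -51.1 -51.9 -51.8 -51.6 -51.5 -51.5 -51.4 -51.5 -51.4
 -51.7 -51.5 -51.7 -51.7 -52. ]
maxx [48.3 48.8 48.6 48.  48.1 47.7 48.6 48.4 48.3 48.1 48.  48.  48.  48.
 47.9 48.2 48.1]
b -20.292882585676725 147.67650097994866 n 7405
lid (13795, array([0.4718, 0.185 , 0.2799]), ((472.4815979003906, 181.0264892578125), (99.90422821044922, 35.4455451965332), 10.43077564239502))
sh (5660, array([0.47  , 0.194 , 0.2469]), ((472.0299072265625, 186.52301025390625), (86.62800598144531, 29.0699405670166), 9.090349197387695))
body (4483, array([0.4701, 0.2   , 0.2194]), ((471.7089538574219, 189.68911743164062), (86.49243927001953, 23.015594482421875), 8.621718406677246))
A (4539, array([0.46  , 0.2729, 0.1341]), ((459.576904296875, 273.4331970214844), (53.71913146972656, 54.335384368896484), 73.9907455444336))
B (0, array([nan, nan, nan]), None)
  return _methods._mean(a, axis=axis, dtype=dtype,
  ret = um.true_divide(
```

View pics/w3.png

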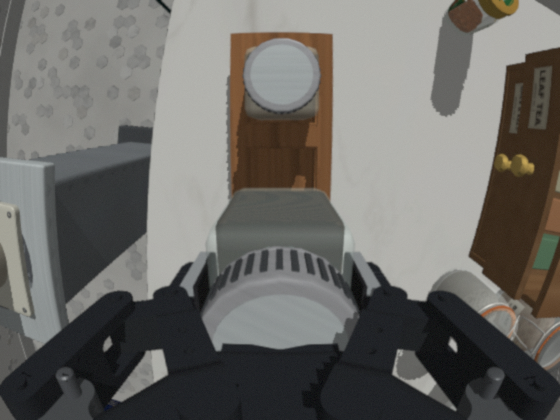

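The jar hangs straight in the hand over the middle pocket, between (215,200) and (345,190). I'll measure its offset from the TCP using its front face.

Run:
```python
from h import *
W=np.load('w3.npz')['W'].reshape(-1,3); W=W[np.isfinite(W).all(1)]
t=np.radians(98.45); tx=np.array([np.cos(t),np.sin(t)]); ty=np.array([np.sin(t),-np.cos(t)])
d=W[:,:2]-[.47380,.17381]; X=d@tx*1000; Y=d@ty*1000; Z=(W[:,2]-(.23507-.0785))*1000
for z in range(-5,95,10):
    m=(abs(Y)<22)&(Z>z)&(Z<z+10)&(X>-60)&(X<60)
    if m.sum()>20: print(z,m.sum(),np.percentile(X[m],[5,50,95]).round(1))
m=(Z>94)&(Z<130)&(abs(Y)<40)&(X<60)
for y in range(-36,36,6):
    k=m&(Y>=y)&(Y<y+6)&(Z>105)
    if k.sum()>20: print('lid',y+3,k.sum(),X[k].max().round(1))
k=(Z>20)&(Z<85)&(X>20)&(X<31)
h=np.histogram(Y[k],bins=np.arange(-50,51,4)); print(h[0])
m=(Z>112)&(abs(Y)<20)&(X>-20)&(X<25);print('top z',np.percentile(Z[m],[50,80]))
```

```text
5 145 [26.7 26.9 27. ]
15 259 [26.7 26.8 27. ]
25 293 [26.6 26.9 27.1]
35 365 [26.7 26.9 27.1]
45 433 [26.6 26.9 27.1]
55 516 [26.6 26.9 27.2]
65 649 [26.6 26.9 27.2]
75 899 [26.3 26.9 27.2]
85 3185 [16.  22.8 26.3]
lid -33 493 13.0
lid -27 142 15.9
lid -21 827 17.7
lid -15 1455 21.6
lid -9 1719 23.6
lid -3 1941 25.0
lid 3 1959 25.1
lid 9 1746 23.7
lid 15 1480 22.0
lid 21 954 18.4
lid 27 151 16.0
lid 33 449 14.8
[  0   0   0   0   0  88 218 291 297 300 297 301 298 306 301 302 294 297
 227 111   0   0   0   0   0]
top z [140.22328589 156.9553302 ]
```

Call:
apply_moves --targets '[[[-0.035, 0.31, 0, 0, -1], [0, 0, -0.5, 0, -1], [0, 0, -0.7, 0, -1], [0, 0, -0.7, 0, -1], [0, 0, -0.5, 0, -1], [0, 0, 0, 0, -1], [0, 0, 0, 0, -1], [0, 0, 0, 0, -1]]]'

```text
clock: 11.22
eef_pos: [0.4744, 0.1867, 0.1421]
tool_rot: [0.654, 0.757, 0.001, 0.001]
ft_force: [0.4, 0.1, -4.6]
grip_width: 0.0592
grasp_force: 64.2
```

Call:
apply_moves --targets '[[[0, 0, -0.12, 0, -1], [0, 0, -0.12, 0, -1], [0, 0, -0.12, 0, -1], [0, 0, -0.12, 0, -1], [0, 0, 0, 0, -1], [0, 0, 0, 0, -1]]]'

```text
clock: 11.72
eef_pos: [0.4729, 0.1865, 0.1211]
tool_rot: [0.653, 0.757, -0.0, -0.0]
ft_force: [-0.1, -1.1, -4.4]
grip_width: 0.0591
grasp_force: 64.4
```

Call:
apply_moves --targets '[[[0, 0, -0.1, 0, -1], [0, 0, -0.1, 0, -1], [0, 0, -0.1, 0, -1], [0, 0, 0, 0, -1], [0, 0, 0, 0, -1]]]'

```text
clock: 12.13
eef_pos: [0.4729, 0.1865, 0.109]
tool_rot: [0.653, 0.757, -0.001, -0.0]
ft_force: [0.2, -0.5, -4.7]
grip_width: 0.0586
grasp_force: 64.4
```

In the pocket mouth with no contact forces, so continuing down.

Call:
apply_moves --targets '[[[0, 0, -0.1, 0, -1], [0, 0, -0.1, 0, -1], [0, 0, -0.1, 0, -1], [0, 0, -0.08, 0, -1], [0, 0, 0, 0, -1], [0, 0, 0, 0, -1]]]'

```text
clock: 12.63
eef_pos: [0.473, 0.1865, 0.0939]
tool_rot: [0.653, 0.757, -0.0, -0.0]
ft_force: [0.6, -0.4, -5.0]
grip_width: 0.0588
grasp_force: 64.4
```

Call:
apply_moves --targets '[[[0, 0, -0.04, 0, -1], [0, 0, -0.03, 0, -1], [0, 0, -0.025, 0, -1], [0, 0, 0, 0, -1], [0, 0, 0, 0, -1]]]'

```text
clock: 13.05
eef_pos: [0.4734, 0.1867, 0.0906]
tool_rot: [0.653, 0.757, 0.0, 0.0]
ft_force: [0.1, 0.3, -5.8]
grip_width: 0.0593
grasp_force: 64.4
```

Call:
apply_moves --targets '[[[0, 0, -0.025, 0, -1], [0, 0, -0.025, 0, -1], [0, 0, 0, 0, -1], [0, 0, 0, 0, -1]]]'

```text
clock: 13.38
eef_pos: [0.4734, 0.1867, 0.0904]
tool_rot: [0.653, 0.757, 0.001, 0.0]
ft_force: [-4.6, -2.2, 7.9]
grip_width: 0.059
grasp_force: 65.9
```

The jar is on the floor (+13 N change). Releasing, rising, and unwinding the wrist half a turn for the long clockwise turn.

Call:
apply_moves --targets '[[[0, 0, 0.03, 0, -0.2], [0, 0, 0, 0, 0.5], [0, 0, 0, 0, 1], [0, 0, 0, 0, 1], [0, 0, 0.4, 0, 1], [0, 0, 1, 0, 1], [0, 0, 1, 0, 1], [0, 0, 1, 0, 1]]]'

```text
clock: 14.05
eef_pos: [0.473, 0.1865, 0.2269]
tool_rot: [0.653, 0.757, -0.0, -0.0]
ft_force: [1.7, 0.6, 0.1]
grip_width: 0.0855
grasp_force: 0.0
```

Run:
```python
from h import *
W,p,o=wrist('w4'); print(o['clock'],o['eef_pos'],yaw(o),np.degrees(o['joint_pos'][[0,5]]),o['ft_force'])
print('lid',rect(W,.128,.145,(.474,.185),.04)); print('A',rect(W,.128,.14,(.46,.274),.05)); print('B',rect(W,.128,.14,(.488,.094),.05))
```

```text
14.05 [0.47298658 0.18652456 0.22694272] 98.41488388986019 [ 21.52077531 103.10589555] [1.73245797 0.62788378 0.11586447]
lid (4523, array([0.4741, 0.1859, 0.1363]), ((474.3186950683594, 184.50576782226562), (54.305999755859375, 53.868717193603516), 55.90083312988281))
A (4925, array([0.4601, 0.2733, 0.1342]), ((460.0379638671875, 273.5546569824219), (54.72880935668945, 54.005653381347656), 16.32535743713379))
B (2597, array([0.486 , 0.0987, 0.1344]), ((486.12646484375, 97.01889038085938), (54.81694030761719, 45.71461868286133), 17.409526824951172))
```

Call:
apply_moves --targets '[[[0, 0, 0.3, 7.16, 1], [0, 0, 0, 7.16, 1], [0, 0, 0, 7.16, 1], [0, 0, 0, 7.16, 1], [0, 0, 0, 7.16, 1], [0, 0, 0, 7.16, 1], [0, 0, 0, 7.16, 1], [0, 0, 0, 7.16, 1]]]'

```text
clock: 14.77
eef_pos: [0.4736, 0.1867, 0.2376]
tool_rot: [0.208, 0.978, 0.0, 0.0]
ft_force: [-0.3, -0.2, -0.7]
grip_width: 0.0855
grasp_force: 0.0
```

Call:
apply_moves --targets '[[[0, 0, 0, 7.16, 1], [0, 0, 0, 7.16, 1], [0, 0, 0, 7.16, 1], [0, 0, 0, 7.16, 1], [0, 0, 0, 7.16, 1], [0, 0, 0, 7.16, 1], [0, 0, 0, 7.16, 1], [0, 0, 0, 7.16, 1]]]'

```text
clock: 15.43
eef_pos: [0.4736, 0.1868, 0.2376]
tool_rot: [-0.287, 0.958, 0.0, 0.0]
ft_force: [0.3, 0.0, 0.0]
grip_width: 0.0852
grasp_force: 0.0
```

Call:
apply_moves --targets '[[[0, 0, 0, 7.16, 1], [0, 0, 0, 7.16, 1], [0, 0, 0, 7.16, 1], [0, 0, 0, 7.16, 1], [0, 0, 0, 7.16, 1], [0, 0, 0, 7.16, 1], [0, 0, 0, 7.16, 1], [0, 0, 0, 7.16, 1]]]'

```text
clock: 16.1
eef_pos: [0.4736, 0.1867, 0.2375]
tool_rot: [0.711, -0.703, 0.0, -0.0]
ft_force: [-0.4, 0.5, -0.4]
grip_width: 0.0855
grasp_force: 0.0
```

Call:
apply_moves --targets '[[[0, 0, 0, 7.16, 1], [0, 0, 0, 0, 1], [0, 0, 0, 0, 1]]]'

```text
clock: 16.35
eef_pos: [0.4735, 0.1867, 0.2376]
tool_rot: [0.75, -0.661, 0.0, -0.0]
ft_force: [-0.2, -0.5, -0.2]
grip_width: 0.0854
grasp_force: 0.0
```

Run:
```python
from h import *
W,p,o=wrist('w5'); print(o['clock'],o['eef_pos'],yaw(o),np.degrees(o['joint_pos'][[0,5]]),o['ft_force'],o['ft_torque'])
print('lid',rect(W,.128,.145,(.474,.185),.04)); print('A',rect(W,.128,.14,(.46,.274),.05)); print('B',rect(W,.128,.14,(.488,.094),.05))
```

```text
16.35 [0.47348371 0.18670196 0.23758539] -82.7681141129456 [ 21.51897565 -75.71290933] [-0.20879854 -0.52868756 -0.18909961] [-0.01759921 -0.0121524  -0.00194943]
lid (4198, array([0.4749, 0.1811, 0.1361]), ((474.681640625, 182.33746337890625), (53.72208023071289, 54.68340301513672), 67.65189361572266))
A (2788, array([0.4602, 0.27  , 0.1339]), ((459.7841796875, 272.9848937988281), (53.5338249206543, 53.889286041259766), 42.71882629394531))
B (4474, array([0.4869, 0.0928, 0.1342]), ((487.0419006347656, 92.39982604980469), (53.904579162597656, 54.40040969848633), 63.48329544067383))
```

The lid is centred at (0.4745, 0.1834), averaging both wrist yaws, and about 1.9 mm above its closed height (~2.4 rad). Centring over it and descending.

Call:
apply_moves --targets '[[[0.025, -0.083, -0.4, 0, 1], [0, 0, -0.8, 0, 1], [0, 0, -0.8, 0, 1], [0, 0, -0.5, 0, 1], [0, 0, -0.3, 0, 1], [0, 0, -0.04, 0, 1], [0, 0, 0, 0, 1], [0, 0, 0, 0, 1]]]'

```text
clock: 17.07
eef_pos: [0.4751, 0.1836, 0.125]
tool_rot: [0.751, -0.66, 0.0, -0.001]
ft_force: [-0.4, 0.3, 0.4]
grip_width: 0.0852
grasp_force: 0.0
```

Call:
apply_moves --targets '[[[0, 0, 0, 0, 0.3], [0, 0, 0, 0, 0.0], [0, 0, 0, 0, -1], [0, 0, 0, 0, -1], [0, 0, 0, 0, -1], [0, 0, 0, 0, -1]]]'

```text
clock: 17.57
eef_pos: [0.4749, 0.1836, 0.1253]
tool_rot: [0.751, -0.66, 0.0, -0.001]
ft_force: [-1.8, -0.2, 5.1]
grip_width: 0.0524
grasp_force: 61.6
```

```bash
cat > s.py <<'E'
from h import *
from workcell import get_obs
o=get_obs();print(round(o['clock'],2),o['eef_pos'].round(4),'yaw',round(yaw(o),2),'j6',np.degrees(o['joint_pos'][5]).round(2),'F',o['ft_force'].round(1),'M',o['ft_torque'].round(3),'tau6',o['tau'][5].round(3),'w',o['grip_width'].round(4))
E
python3 s.py
```

```text
Traceback (most recent call last):
  File "s.py", line 3, in <module>
    o=get_obs();print(round(o['clock'],2),o['eef_pos'].round(4),'yaw',round(yaw(o),2),'j6',np.degrees(o['joint_pos'][5]).round(2),'F',o['ft_force'].round(1),'M',o['ft_torque'].round(3),'tau6',o['tau'][5].round(3),'w',o['grip_width'].round(4))
                                                                                                                                                                                                                         ^^^^^^^^^^^^^^^^^^^^^
AttributeError: 'float' object has no attribute 'round'
```

Call:
apply_moves --targets '[[[0, 0, -0.0025, -5, -1], [0, 0, -0.0025, -7, -1], [0, 0, -0.0025, -7, -1], [0, 0, -0.0025, -7, -1], [0, 0, -0.0025, -7, -1], [0, 0, -0.0025, -7, -1], [0, 0, -0.0025, -7, -1], [0, 0, -0.0025, -7, -1]]]'

```text
clock: 18.23
eef_pos: [0.4741, 0.1838, 0.1245]
tool_rot: [-0.367, 0.93, 0.001, 0.0]
ft_force: [-2.5, -0.1, 6.5]
grip_width: 0.0527
grasp_force: 61.9
```

```bash
sed -i "s/o\['grip_width'\].round(4)/round(float(o['grip_width']),4)/;s/o\['tau'\]\[5\].round(3)/round(float(o['tau'][5]),3)/" s.py; python3 s.py
```

```text
18.23 [0.4741 0.1838 0.1245] yaw -136.91 j6 -21.94 F [-2.5 -0.1  6.5] M [0.01  0.723 0.044] tau6 -1.134 w 0.0527
```

Call:
apply_moves --targets '[[[0, 0, -0.003, -7, -1], [0, 0, -0.003, -7, -1], [0, 0, -0.003, -7, -1], [0, 0, -0.003, -7, -1], [0, 0, -0.003, -7, -1], [0, 0, -0.003, -7, -1], [0, 0, -0.003, -7, -1], [0, 0, 0, 0, -1]]]'

```text
clock: 18.9
eef_pos: [0.4742, 0.1844, 0.1239]
tool_rot: [0.05, 0.999, 0.001, 0.0]
ft_force: [-2.7, 2.6, 7.7]
grip_width: 0.0523
grasp_force: 61.9
```

```bash
python3 s.py
```

```text
18.9 [0.4742 0.1844 0.1239] yaw 174.21 j6 26.96 F [-2.7  2.6  7.7] M [ 0.287  0.825 -0.051] tau6 0.691 w 0.0523
```

Call:
apply_moves --targets '[[[0, 0, -0.002, -4, -1], [0, 0, -0.002, -4, -1], [0, 0, -0.002, -4, -1], [0, 0, 0, 0, -1]]]'

```text
clock: 19.23
eef_pos: [0.4741, 0.1845, 0.1237]
tool_rot: [0.154, 0.988, 0.001, 0.0]
ft_force: [-4.5, 2.0, 8.4]
grip_width: 0.0522
grasp_force: 62.0
```

```bash
python3 s.py
```

```text
19.23 [0.4741 0.1845 0.1237] yaw 162.32 j6 38.86 F [-4.5  2.   8.4] M [ 0.33   0.867 -0.031] tau6 0.36 w 0.0522
```

Call:
apply_moves --targets '[[[0, 0, -0.001, -4, -1], [0, 0, -0.001, -4, -1], [0, 0, -0.001, -4, -1], [0, 0, 0, 0, -1]]]'

```text
clock: 19.57
eef_pos: [0.4741, 0.1846, 0.1236]
tool_rot: [0.256, 0.967, 0.002, -0.0]
ft_force: [-3.0, 2.1, 7.6]
grip_width: 0.0524
grasp_force: 62.0
```

```bash
python3 s.py
```

```text
19.57 [0.4741 0.1846 0.1236] yaw 150.32 j6 50.86 F [-3.   2.1  7.6] M [ 0.445  0.911 -0.039] tau6 0.36 w 0.0524
```

Call:
apply_moves --targets '[[[0, 0, -0.002, -4, -1], [0, 0, -0.002, -4, -1], [0, 0, -0.002, -4, -1], [0, 0, 0, 0, -1]]]'

```text
clock: 19.9
eef_pos: [0.4742, 0.1847, 0.1234]
tool_rot: [0.356, 0.935, 0.002, -0.0]
ft_force: [-3.9, 1.6, 8.8]
grip_width: 0.0522
grasp_force: 62.0
```

```bash
python3 s.py
```

```text
19.9 [0.4742 0.1847 0.1234] yaw 138.33 j6 62.86 F [-3.9  1.6  8.8] M [ 0.432  0.964 -0.043] tau6 0.359 w 0.0522
```

Call:
apply_moves --targets '[[[0, 0, -0.002, -4, -1], [0, 0, -0.002, -4, -1], [0, 0, -0.002, -4, -1], [0, 0, 0, 0, -1]]]'

```text
clock: 20.23
eef_pos: [0.4741, 0.1848, 0.1232]
tool_rot: [0.451, 0.892, 0.002, -0.001]
ft_force: [-3.1, 2.4, 9.2]
grip_width: 0.0522
grasp_force: 62.0
```

```bash
python3 s.py
```

```text
20.23 [0.4741 0.1848 0.1232] yaw 126.33 j6 74.86 F [-3.1  2.4  9.2] M [ 0.514  1.041 -0.092] tau6 0.359 w 0.0522
```

Call:
apply_moves --targets '[[[0, 0, -0.002, -4, -1], [0, 0, -0.001, -4, -1], [0, 0, 0, 0, -1]]]'

```text
clock: 20.48
eef_pos: [0.4741, 0.185, 0.1232]
tool_rot: [0.512, 0.859, 0.002, -0.001]
ft_force: [-3.2, 3.1, 9.4]
grip_width: 0.0523
grasp_force: 62.1
```

```bash
python3 s.py
```

```text
20.48 [0.4741 0.185  0.1232] yaw 118.43 j6 82.78 F [-3.2  3.1  9.4] M [0.562 1.104 0.325] tau6 0.757 w 0.0523
```

Call:
apply_moves --targets '[[[0, 0, 0, -2, -1], [0, 0, 0, -2, -1], [0, 0, 0, 0, -1], [0, 0, 0, 0, -1]]]'

```text
clock: 20.82
eef_pos: [0.474, 0.1851, 0.1231]
tool_rot: [0.54, 0.841, 0.002, -0.001]
ft_force: [-4.2, 3.9, 9.2]
grip_width: 0.0528
grasp_force: 62.1
```

```bash
python3 s.py
```

```text
20.82 [0.474  0.1851 0.1231] yaw 114.57 j6 86.64 F [-4.2  3.9  9.2] M [0.572 1.128 0.521] tau6 0.549 w 0.0528
```

Call:
apply_moves --targets '[[[0, 0, 0, -1.5, -1], [0, 0, 0, -1.5, -1], [0, 0, 0, 0, -1], [0, 0, 0, 0, -1]]]'

```text
clock: 21.15
eef_pos: [0.4737, 0.1852, 0.1231]
tool_rot: [0.562, 0.827, 0.002, -0.001]
ft_force: [-5.1, 3.1, 10.0]
grip_width: 0.0524
grasp_force: 62.1
```

```bash
python3 s.py; sleep 0; python3 -c "
from workcell import imaging,get_obs
for i in range(3): imaging.camera('side'); print(get_obs()['ft_torque'][2])"
```

```text
21.15 [0.4737 0.1852 0.1231] yaw 111.6 j6 89.63 F [-5.1  3.1 10. ] M [0.677 1.344 0.66 ] tau6 0.662 w 0.0524
0.6660705496564924
0.7101974304517691
0.6969472007658748
```

Call:
apply_moves --targets '[[[0, 0, 0, -1.5, -1], [0, 0, 0, -1.5, -1], [0, 0, 0, 0, -1], [0, 0, 0, 0, -1], [0, 0, 0, 0, -1]]]'

```text
clock: 21.72
eef_pos: [0.4733, 0.1854, 0.1231]
tool_rot: [0.583, 0.812, 0.002, -0.002]
ft_force: [-4.0, 3.2, 9.3]
grip_width: 0.0526
grasp_force: 62.2
```

```bash
python3 s.py
```

```text
21.72 [0.4733 0.1854 0.1231] yaw 108.62 j6 92.62 F [-4.   3.2  9.3] M [0.78  1.491 0.725] tau6 0.714 w 0.0526
```

Torque now rises at about the expected seal rate, and I've turned ~17° past the first free reading. Releasing and rising, then checking.

Call:
apply_moves --targets '[[[0, 0, 0, 0, -0.2], [0, 0, 0, 0, 0.5], [0, 0, 0, 0, 1], [0, 0, 0, 0, 1], [0, 0, 0.5, 0, 1], [0, 0, 1, 0, 1], [0, 0, 1, 0, 1], [0, 0, 0, 0, 1]]]'

```text
clock: 22.38
eef_pos: [0.4784, 0.1845, 0.2292]
tool_rot: [0.585, 0.811, 0.006, 0.004]
ft_force: [1.0, -0.0, 0.4]
grip_width: 0.0854
grasp_force: 0.0
```

```bash
python3 s.py
python3 - <<'E'
from h import *
W,p,o=wrist('w6')
print('lid',rect(W,.125,.145,(.474,.185),.04)); print('A',rect(W,.125,.14,(.46,.274),.05)); print('B',rect(W,.125,.14,(.488,.094),.05))
E
```

```text
22.38 [0.4784 0.1845 0.2292] yaw 108.37 j6 92.73 F [ 1.  -0.   0.4] M [ 0.044 -0.075 -0.009] tau6 0.0 w 0.0854
lid (4424, array([0.4732, 0.1863, 0.1342]), ((473.3666076660156, 184.81637573242188), (54.670875549316406, 54.10432434082031), 14.536264419555664))
A (4792, array([0.4597, 0.2732, 0.1341]), ((459.8489990234375, 273.6257629394531), (54.48225402832031, 54.420902252197266), 55.9239616394043))
B (2912, array([0.4857, 0.098 , 0.1343]), ((486.3758544921875, 95.71790313720703), (54.81156921386719, 49.763790130615234), 11.529407501220703))
```

View pics/w6.png

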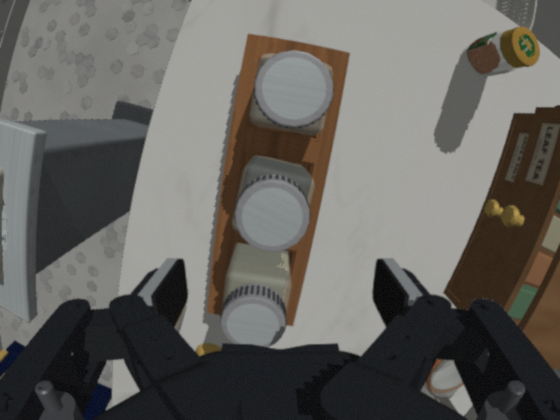

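The lid top is now at 134.2 mm, level with the two closed jars, and the jar at (273,205) sits down in the middle pocket. Handing in.

```bash
python3 -c "
from workcell import order
print(order.job_done())"
```

```text
the job is handed in; nothing more can be done
None
```

I handed the job in at about 22 s, but the verdict was not shown: the spice jar stands on the worktop, and the coffee jar is fully down in the middle pocket with its lid level with the closed jars and turned an estimated 6–18° past the bite.

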